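Sweep the paint pans off the panel into the tray

TASK

Clear the painting panel: with the fingertips, sweep the three loose paint pans (red, yellow, blue) along the panel and over its edge so that they drop into the open grey tray that lies against one side of it. Only push them, never pick them up or lift them; leave the little ink jar standing on the panel where it is, and do not shift the blue tin.

Things in the scene. Friction and masses are not known exactly. Their poses are not given: they have to be found in the camera images.
- panel: light-wood painting panel 310 (its x) x 280 mm (its y), 28 mm thick, lying on the table, fixed, top level and smooth with a painted flower twig (drawing only). Origin at the centre of its underside; its x and y axes run parallel to its edges, so edges lie at +-155 mm in x and +-140 mm in y; z up.
- tray: open-topped grey tray, 310 (its x) x 100 (its y) x 24 mm high, walls and floor 3 mm, fixed on the table. It lies parallel to the panel, 2 mm off the panel's +y or its -y edge (varies; centre 192 mm from the panel's centre along panel y, 0 along panel x), its axes parallel to the panel's. Its rim is 4 mm lower than the panel's top, so a pan pushed over that edge drops in. Origin at the centre of its underside.
- pan_red: watercolour pan: white plastic block 31 x 23 x 10 mm (its own x, y, z) with red paint filling its top, about 15 g, loose, lying flat on the panel at the start in any yaw. Origin at the centre of its underside, z up.
- pan_yellow: watercolour pan: white plastic block 31 x 23 x 10 mm (its own x, y, z) with yellow paint filling its top, about 15 g, loose, lying flat on the panel at the start in any yaw. Origin at the centre of its underside, z up.
- pan_blue: watercolour pan: white plastic block 31 x 23 x 10 mm (its own x, y, z) with blue paint filling its top, about 15 g, loose, lying flat on the panel at the start in any yaw. Origin at the centre of its underside, z up.
- jar: small amber ink jar with black cap, 32 mm diameter, 45 mm high, 80 g, loose, standing upright on the panel, to be left there. The three pans and the jar stand in four separate strips of the panel, side by side along panel x (strip centres at -90, -30, 30, 90 mm, each thing within 8 mm of its strip's centre), in any order. Origin at the centre of its underside, z up.
- tin: closed blue pencil tin with a white frame on its lid, 310 x 100 x 24 mm, 450 g, loose, lying on the table 2 mm off the panel's edge opposite the tray. Leave alone. Origin at the centre of its underside.

How it is judged:
At the end, for the whole second after the job is handed in: All three pans lie at rest inside the tray (origin inside the tray's outline and at most 26 mm above the table); the jar stands within 15 mm of where it was, the tin within 20 mm (x of pan_red in the frame of tray between -0.1545 and 0.1545 m and y of pan_red in the frame of tray between -0.0495 and 0.0495 m and height (world z) of each of pan_red, pan_yellow, pan_blue below 0.026 m and linear speed of each of pan_red, pan_yellow, pan_blue below 0.02 m/s and x of pan_yellow in the frame of tray between -0.1545 and 0.1545 m and y of pan_yellow in the frame of tray between -0.0495 and 0.0495 m and x of pan_blue in the frame of tray between -0.1545 and 0.1545 m and y of pan_blue in the frame of tray between -0.0495 and 0.0495 m and distance of jar from where it was at the start of the episode below 0.015 m and angle between jar's own z axis and vertical below 0.3 rad and distance of tin from where it was at the start of the episode below 0.02 m); the robot touches nothing.
It fails at once if the red pan is lifted (its origin more than 12 mm above the panel's top) (height (world z) of pan_red above 0.04 m).
It fails at once if the yellow pan is lifted (its origin more than 12 mm above the panel's top) (height (world z) of pan_yellow above 0.04 m).
It fails at once if the blue pan is lifted (its origin more than 12 mm above the panel's top) (height (world z) of pan_blue above 0.04 m).
It fails at once if the ink jar is pushed more than 15 mm or tipped (distance of jar from where it was at the start of the episode above 0.015 m or angle between jar's own z axis and vertical above 0.3 rad).
It fails at once if the tin is shifted more than 20 mm (distance of tin from where it was at the start of the episode above 0.02 m).
It also fails if it takes over 67 s, if anything falls off the work surface, if the arm or the gripper's body presses on something with over 40 N, if the wrist force passes 120 N, or if a joint passes its speed limit or range.

ROBOT

A 7-joint arm with a two-finger parallel gripper is mounted at the origin on the work surface. World frame = base frame: x ahead of the robot, y to its left, z up, the work surface at z = 0. Lengths are in m, angles in rad, forces in N, time in s.
With the tool pointing down it reaches from about 0.425 to 0.925 m from the base axis. Payload 6.8 kg.
Tool frame: the origin (TCP) lies at the centre of the arm's flange, where the gripper is bolted on; the fingertips stand 173 mm ahead of it and the grasp point (between the pads) lies 155 mm ahead of it (r.hold_point_z is the distance from the TCP to the grasp point, in m); z points along the fingers, x is the direction in which the jaws open and shut, and the axes are right-handed (so a half turn about z gives the same grasp; the last joint's range is limited). The gripper opens to 85 mm and grips with 20 to 120 N. Pads are 22 mm wide; open, the fingers measure 114 mm over their backs; the gripper's body (76 mm by 85 mm) begins 54 mm behind the grasp point. The pads swing forward as they close: fully open they stand 13 mm farther back than shut.
Start: joints at [1.172, 0.477, 0.022, 1.555, -0.011, 1.109, -0.083], TCP at [0.194, -0.647, 0.405] pointing down, gripper open.
Joint ranges: [-2.96, 2.96], [-0.34, 2.1], [-1.41, 1.46], [0.24, 2.44], [-1.37, 4.51], [0.17, 1.92], [-2.96, 2.96]. Speed limits (rad/s): [2.39, 2.39, 3.14, 3.14, 3.14, 3.14, 3.14].

INTERFACE

Orientations are given as a rotation vector (axis times angle).
In Python, from bench import r gives the robot as it stands.
- The arm moves only by the tool apply_moves, never from a script. Its arguments are lists of equal length, an entry for each row: "dp": the shift along the tool's x, y, z scaled (see below), a list of three; "twist": the turn, a rotation vector about the tool's x, y, z scaled (see below), a list of three; "jaw": the closure in counts, from 0 (fully open) to 255 (shut). In form: {"dp": [[x, y, z], ...], "twist": [[rx, ry, rz], ...], "jaw": [jaw, ...]}. A call has 1 to 20 rows; each row shifts and turns the pose as measured when the row begins, along the tool's axes as they then stand; what a row does not reach is not made up. The controller multiplies each number of a shift by 12 cm and each number of a turn by 120 degrees. A row lasts 1/10 s, in which the tool goes at most 50 mm and 8.59 degrees, less where a joint would pass 70% of its speed; a pose out of reach is approached as far as the arm can. A call with a number of a shift or a turn outside -1 to 1 is refused whole. A call with a gripper value outside its range is refused whole. The fingers move at their own pace and stop on an object; "grip_force" is the grip in N (left out, the last holds). Time passes only in rows, so rows that do not move let the fingers close. It gives the time, the measured TCP pose, the force and the opening at its end, in the units of the state.
- r.get_obs(): the state, without advancing time (a new reading comes with each control period).
- r.grab_frame(name): name is "scene" or "top"; returns a dict with "color" (480x640x3 uint8, red, green, blue), "z_map" (480x640 float32, m along the optical axis (not along the pixel's ray), 0 where there is no reading), "intrinsics" (3x3 intrinsics, pixels), "dist_coeffs" ([k1, k2, p1, p2, k3] as OpenCV has them; the pictures are not rectified), "R" (3x3) and "t" (3): a world point X has camera coordinates R X + t. Camera axes: x right, y down, z forward; pixel columns grow to the right and rows downward; lengths in m; the calibration is good to about 2 mm. A picture is of the moment at which its call begins.
- r.hand_in(): hands the job in, once; it reports no verdict.
The state is a dict: "clock": time; "joints": joint angles; "qvel": joint speeds; "tau": joint torques, N m; "tcp_pos": TCP position; "orientation": TCP orientation; "contact_force": force on the tool from outside, world axes, zero at the start; "moment": the same for the moment, N m; "grip_width": finger opening in m.
Only numpy, scipy, OpenCV 4.12 (cv2) and the standard library are available. Lean on these libraries where they do the work, as an engineer would, in place of code of your own. Each camera call takes 0.05 s, during which the arm holds its last target.

## Working session

There is one attempt and no reset: what is moved stays moved. The work goes in short steps, Python scripts to look and compute and a tool call to move; the robot and the scene stay as the last step left them, time stands still between calls to the robot, and variables do not carry over. Pictures are saved under pics/ and viewed, and the job is handed in when it is done.

Besides the shell and the picture viewer there is one more tool, called by a JSON object that holds its "op" and its "data", one argument or row to a line. apply_moves: Moves the arm, as the interface text tells. Shifts and turns lie within -1 to 1; 1 stands for 12 cm of shift or 120 degrees of turn. Its arguments: {"type":"object","properties":{"dp":{"type":"array"},"twist":{"type":"array"},"jaw":{"type":"array"},"grip_force":{"type":"number"}},"required":["dp","twist","jaw"]}

```bash
mkdir -p pics; ls
python3 - <<'E'
from bench import r
import cv2,numpy as np
print(r.get_obs())
for n in("scene","top"):
    f=r.grab_frame(n); cv2.imwrite(f"pics/{n}0.png",f["color"][...,::-1]); np.savez(f"{n}0.npz",**f)
    print(f["intrinsics"],f["dist_coeffs"],f["R"],f["t"])
E
```

```text
pics
{'clock': 0.0, 'joints': array([ 1.17190832,  0.47780771,  0.02234293,  1.55646043, -0.011515  ,
        1.10932718, -0.08310101]), 'qvel': array([-0.00102747,  0.00051199, -0.00022276, -0.00077226, -0.00160462,
        0.00017869, -0.00086853]), 'tau': array([-8.93077813e-04, -5.96463168e+01,  1.60726983e+00, -2.81205028e+01,
        1.23990630e-02,  9.38409416e-03, -6.64696313e-05]), 'tcp_pos': array([ 0.19345425, -0.64638878,  0.4037166 ]), 'orientation': array([-2.51904648e+00,  1.87553530e+00,  2.47575999e-03]), 'contact_force': array([-0.90798953, -0.76145454,  0.15936273]), 'moment': array([-0.00824445,  0.03213273, -0.05896497]), 'grip_width': 0.08583868366413863}
[[485.01799021   0.         320.52056507]
 [  0.         485.01799021 232.77799263]
 [  0.           0.           1.        ]] [-0.03019503  0.          0.          0.          0.        ] [[-0.17212621  0.98507288  0.00199606]
 [ 0.84436087  0.14858202 -0.51476024]
 [-0.50737293 -0.08691834 -0.85733185]] [ 0.07991477 -0.47187123  1.07776108]
[[493.7212583    0.         319.68434371]
 [  0.         493.7212583  243.16422259]
 [  0.           0.           1.        ]] [0.01201561 0.         0.         0.         0.        ] [[ 0.0144895  -0.99908085 -0.04034234]
 [-0.99345124 -0.00981126 -0.11383489]
 [ 0.11333445  0.04172756 -0.99268027]] [0.01836158 0.5694221  0.62389626]
```

View pics/scene0.png

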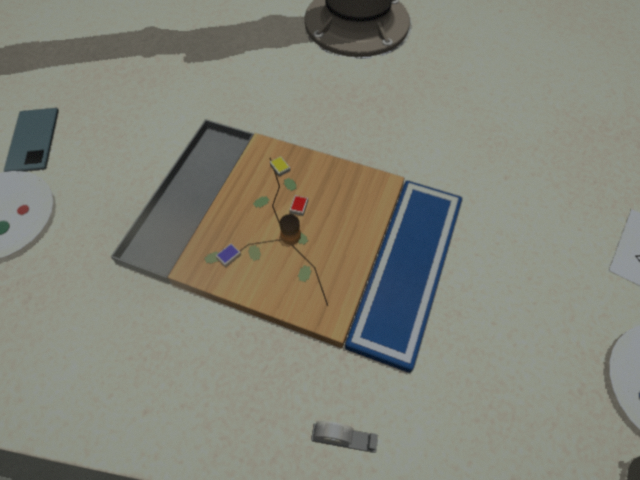

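View pics/top0.png

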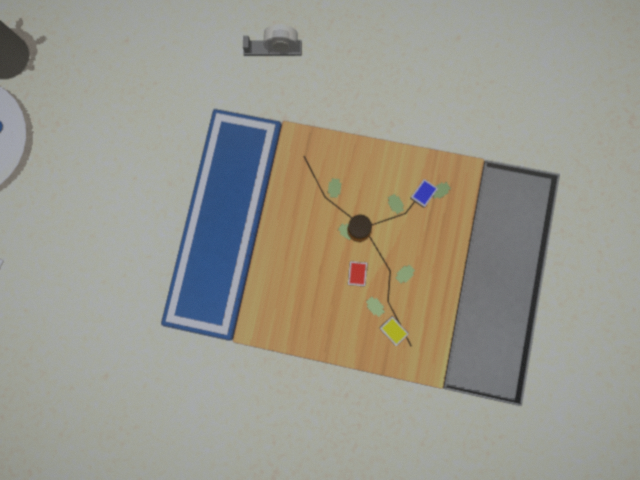

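The scene view shows the tray at the left of the panel, at world -y, and the tin at the right. In the top view yellow is near (394,331), red (358,274), jar (360,228) and blue (424,193), with the tray to the right. Next I'll measure positions.

```bash
cat > h.py <<'E'
import cv2,numpy as np
def cast(f,px,z):
    px=np.asarray(px,float).reshape(-1,1,2)
    n=cv2.undistortPoints(px,f["intrinsics"],f["dist_coeffs"]).reshape(-1,2)
    R,t=f["R"],f["t"]; C=-R.T@t
    d=np.c_[n,np.ones(len(n))]@R
    return C+d*((z-C[2])/d[:,2])[:,None]
def blobs(f):
    hsv=cv2.cvtColor(f["color"],cv2.COLOR_RGB2HSV)
    rng={"yellow":[(25,150,120),(35,255,255)],"blue":[(115,120,100),(130,255,255)],"red":[(0,190,120),(6,255,255)],"red2":[(174,190,120),(180,255,255)]}
    out={}
    for k,(a,b) in rng.items():
        m=cv2.inRange(hsv,np.array(a),np.array(b))
        c,_=cv2.findContours(m,cv2.RETR_EXTERNAL,cv2.CHAIN_APPROX_NONE)
        out[k]=[(cv2.minAreaRect(x),cv2.contourArea(x)) for x in c if cv2.contourArea(x)>60]
    return out
E
python3 - <<'E'
from h import *
P={}
for n in("top","scene"):
    f=dict(np.load(n+"0.npz"))
    hsv=cv2.cvtColor(f["color"],cv2.COLOR_RGB2HSV)
    m=cv2.inRange(hsv,np.array((8,50,90)),np.array((24,200,255)))
    m=cv2.morphologyEx(m,cv2.MORPH_CLOSE,np.ones((15,15)));m=cv2.morphologyEx(m,cv2.MORPH_OPEN,np.ones((9,9)))
    c=max(cv2.findContours(m,cv2.RETR_EXTERNAL,cv2.CHAIN_APPROX_NONE)[0],key=cv2.contourArea)
    w=cast(f,c,0.028)[:,:2]
    rect=cv2.minAreaRect((w*1000).astype(np.float32)); print(n,"panel",rect)
    for k,v in blobs(f).items():
        for rc,a in v:
            b=cv2.boxPoints(rc); wb=cast(f,b,0.038)*1000
            print(n,k,rc[0],a,"world",cast(f,[rc[0]],0.038)[0,:2]*1000, "corners",wb[:,:2].round().tolist())
    m=(f["color"].max(2)<75).astype(np.uint8)
    for x in cv2.findContours(m,cv2.RETR_EXTERNAL,cv2.CHAIN_APPROX_NONE)[0]:
        if cv2.contourArea(x)>150:
            q=cv2.minEnclosingCircle(x); print("dark",q,cv2.contourArea(x),cast(f,[q[0]],0.073)[0,:2]*1000)
E
```

```text
top panel ((562.3307495117188, -27.708663940429688), (280.5028381347656, 309.56524658203125), 78.82706451416016)
top yellow (393.7500305175781, 330.75) 233.5 world [456.23344089 -71.80758943] corners [[459.0, -57.0], [470.0, -69.0], [454.0, -86.0], [442.0, -75.0]]
top blue (424.1537780761719, 192.26922607421875) 224.5 world [ 637.72252521 -112.27656918] corners [[632.0, -98.0], [653.0, -112.0], [643.0, -126.0], [622.0, -113.0]]
dark ((359.5, 227.0), 11.884963989257812) 386.5 [585.3879145  -25.85354226]
dark ((503.5, 283.0), 120.99700164794922) 1234.5 [ 518.00740882 -200.91116842]
dark ((4.0, 49.0), 28.28437042236328) 1083.5 [821.18161088 448.98361258]
scene panel ((567.4512939453125, -28.098739624023438), (279.9668884277344, 317.654541015625), 78.82070922851562)
scene yellow (279.5000305175781, 164.0) 89.0 world [456.88873113 -71.79573489] corners [[454.0, -85.0], [441.0, -76.0], [460.0, -59.0], [473.0, -68.0]]
scene blue (227.50003051757812, 253.00003051757812) 82.5 world [ 637.92544218 -112.2762629 ] corners [[643.0, -122.0], [625.0, -113.0], [633.0, -102.0], [651.0, -112.0]]
scene red (298.4000244140625, 203.30001831054688) 90.0 world [530.31319301 -24.57714117] corners [[540.0, -33.0], [517.0, -31.0], [520.0, -16.0], [543.0, -18.0]]
dark ((633.0, 468.0), 12.530064582824707) 204.5 [848.1730117  432.33038264]
dark ((67.0, 464.5), 68.55117797851562) 1879.5 [ 955.62806887 -209.99706916]
dark ((307.0, 332.0), 110.72498321533203) 773.5 [750.89267874  32.04198133]
dark ((292.0, 228.48484802246094), 16.51525115966797) 408.5 [599.24554495 -19.11914672]
dark ((33.5, 156.5), 12.103818893432617) 228.5 [ 537.34391478 -463.15308724]
dark ((182.5, 194.5), 91.3921127319336) 1149.0 [ 568.3775049  -197.44357737]
dark ((356.0, 24.0), 51.62373733520508) 3477.0 [110.20063354   9.57149571]
```

{"op": "apply_moves", "data": {
  "dp": [
    [0, 0, 0],
    [0, 0, 0],
    [0, 0, 0],
    [0, 0, 0],
    [0, 0, 0],
    [0, 0, 0],
    [0, 0, 0],
    [0, 0, 0],
    [0.1, -0.37, 0],
    [0.1, -0.37, 0],
    [0.1, -0.37, 0],
    [0.1, -0.37, 0],
    [0.1, -0.37, 0],
    [0.1, -0.37, 0],
    [0.1, -0.37, 0],
    [0.1, -0.37, 0],
    [0.1, -0.37, 0],
    [0.1, -0.37, 0]
  ],
  "twist": [
    [0, 0, -0.065],
    [0, 0, -0.065],
    [0, 0, -0.065],
    [0, 0, -0.065],
    [0, 0, -0.065],
    [0, 0, -0.065],
    [0, 0, -0.065],
    [0, 0, -0.065],
    [0, 0, 0],
    [0, 0, 0],
    [0, 0, 0],
    [0, 0, 0],
    [0, 0, 0],
    [0, 0, 0],
    [0, 0, 0],
    [0, 0, 0],
    [0, 0, 0],
    [0, 0, 0]
  ],
  "jaw": [205, 205, 205, 205, 205, 205, 205, 205, 205, 205, 205, 205, 205, 205, 205, 205, 205, 205]
}}

```text
clock: 1.9
tcp_pos: [0.3772, -0.2131, 0.3975]
orientation: [-3.121, 0.246, 0.016]
contact_force: [1.4, -0.0, 0.4]
grip_width: 0.0168
```

```bash
cat > st.py <<'E'
from bench import r
import numpy as np
from scipy.spatial.transform import Rotation as Ro
o=r.get_obs(); c=np.array([.5623,-.0277]); a=np.radians(-11.17)
ex=np.array([np.cos(a),np.sin(a)]); s=np.array([np.sin(a),-np.cos(a)])
d=o["tcp_pos"][:2]-c; R=Ro.from_rotvec(o["orientation"]).as_matrix()
print("t",o["clock"],"u,v,tipz mm",np.round([1000*d@ex,1000*d@s,1000*(o["tcp_pos"][2]-.173)],1),"F",o["contact_force"].round(1),"w",round(o["grip_width"],4))
print("yaw of tool x",np.degrees(np.arctan2(R[1,0],R[0,0])).round(1),"toolz",R[:,2].round(3),"q",o["joints"].round(2))
# tool-frame error to panel-aligned, z down
T=np.c_[np.r_[ex,0],np.r_[s,0],[0,0,-1]]
print("twist to align x||u (deg)",np.degrees(Ro.from_matrix(R.T@T).as_rotvec()).round(1))
E
python3 st.py
```

```text
t 1.9 u,v,tipz mm [-145.7  217.8  224.5] F [ 1.4 -0.   0.4] w 0.0168
yaw of tool x -9.0 toolz [-0.009  0.011 -1.   ] q [ 0.85  0.12 -0.5   2.08  0.06  0.97  0.15]
twist to align x||u (deg) [-0.5  0.6  2.2]
```

{"op": "apply_moves", "data": {
  "dp": [
    [0.08, -0.32, 0],
    [0.09, -0.32, 0],
    [0.09, -0.32, 0],
    [0.09, -0.32, 0],
    [0.09, -0.32, 0],
    [0, 0, 0.3],
    [0, 0, 0.3],
    [0, 0, 0.3],
    [0, 0, 0.3],
    [0, 0, 0]
  ],
  "twist": [
    [-0.004, 0.005, 0.018],
    [0, 0, 0],
    [0, 0, 0],
    [0, 0, 0],
    [0, 0, 0],
    [0, 0, 0],
    [0, 0, 0],
    [0, 0, 0],
    [0, 0, 0],
    [0, 0, 0]
  ],
  "jaw": [205, 205, 205, 205, 205, 205, 205, 205, 205, 205]
}}

```text
clock: 2.9
tcp_pos: [0.4693, -0.0177, 0.2507]
orientation: [-3.125, 0.289, -0.009]
contact_force: [-0.5, -0.1, 1.0]
grip_width: 0.0168
```

```bash
python3 st.py
python3 - <<'E'
from bench import r
import cv2
f=r.grab_frame("scene"); cv2.imwrite("pics/s1.png",cv2.resize(f["color"][80:320,100:420,::-1],(800,600)))
E
```

```text
t 2.9 u,v,tipz mm [-93.2   8.2  77.7] F [-0.5 -0.1  1. ] w 0.0168
yaw of tool x -10.6 toolz [ 0.006  0.003 -1.   ] q [ 0.39  0.43 -0.58  2.13  0.37  0.67 -0.63]
twist to align x||u (deg) [-0.2 -0.3  0.6]
```

View pics/s1.png

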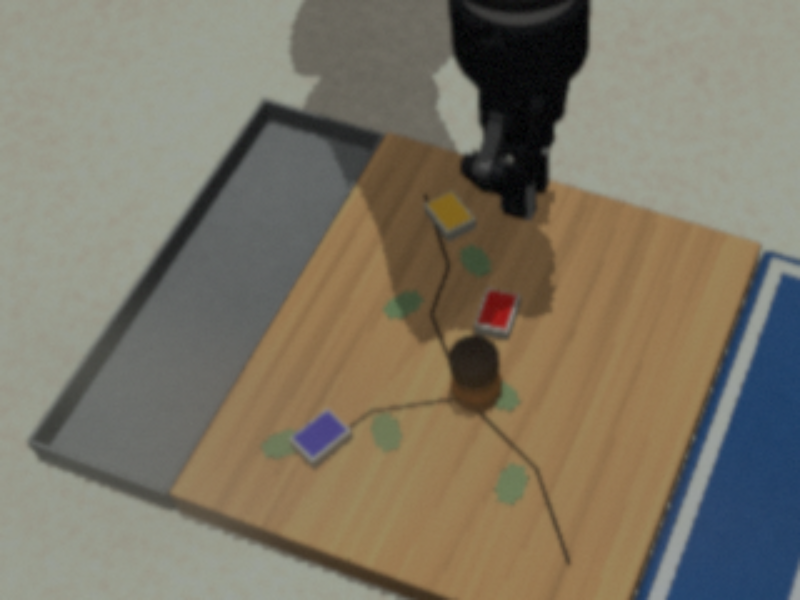

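The crop shows the two fingers at about (515,190), behind the yellow pan at (450,212), and clear of the red pan and the jar. Descending.

{"op": "apply_moves", "data": {
  "dp": [
    [-0.02, 0, 0.2],
    [0, 0, 0.12],
    [0, 0, 0.03],
    [0, 0, 0]
  ],
  "twist": [
    [0, -0.002, 0.005],
    [0, 0, 0],
    [0, 0, 0],
    [0, 0, 0]
  ],
  "jaw": [205, 205, 205, 205]
}}

```text
clock: 3.35
tcp_pos: [0.4716, -0.0171, 0.2153]
orientation: [-3.123, 0.307, -0.021]
contact_force: [-0.2, -0.1, 0.9]
grip_width: 0.0169
```

```bash
python3 st.py
```

```text
t 3.35 u,v,tipz mm [-91.    7.1  42.3] F [-0.2 -0.1  0.9] w 0.0169
yaw of tool x -11.2 toolz [ 0.014  0.002 -1.   ] q [ 0.34  0.49 -0.53  2.15  0.44  0.59 -0.7 ]
twist to align x||u (deg) [-0.3 -0.7 -0.1]
```

{"op": "apply_moves", "data": {
  "dp": [
    [-0.05, 0, 0.06],
    [-0.01, 0, 0.03],
    [0, 0, 0]
  ],
  "twist": [
    [-0.002, -0.007, 0],
    [0, 0, 0],
    [0, 0, 0]
  ],
  "jaw": [205, 205, 205]
}}

```text
clock: 3.65
tcp_pos: [0.4653, -0.0156, 0.2062]
orientation: [-3.126, 0.308, -0.003]
contact_force: [-0.3, -0.5, -0.4]
grip_width: 0.0166
```

```bash
python3 st.py
```

```text
t 3.65 u,v,tipz mm [-97.5   7.   33.2] F [-0.3 -0.5 -0.4] w 0.0166
yaw of tool x -11.3 toolz [ 0.002  0.    -1.   ] q [ 0.33  0.5  -0.52  2.17  0.45  0.58 -0.72]
twist to align x||u (deg) [-0.  -0.1 -0.1]
```

{"op": "apply_moves", "data": {
  "dp": [
    [0.01, 0.05, 0.013],
    [0, 0.05, 0],
    [0, 0.05, 0],
    [0, 0.05, 0],
    [0, 0.05, 0],
    [0, 0.05, 0],
    [0, 0.05, 0],
    [0, 0.05, 0],
    [0, 0.05, 0],
    [0, 0.05, 0]
  ],
  "twist": [
    [0, 0, 0],
    [0, 0, 0],
    [0, 0, 0],
    [0, 0, 0],
    [0, 0, 0],
    [0, 0, 0],
    [0, 0, 0],
    [0, 0, 0],
    [0, 0, 0],
    [0, 0, 0]
  ],
  "jaw": [205, 205, 205, 205, 205, 205, 205, 205, 205, 205]
}}

```text
clock: 4.65
tcp_pos: [0.4541, -0.0801, 0.2051]
orientation: [-3.126, 0.309, -0.005]
contact_force: [0.0, -1.0, -0.2]
grip_width: 0.017
```

```bash
python3 st.py
python3 - <<'E'
from bench import r
import cv2
f=r.grab_frame("scene"); cv2.imwrite("pics/s2.png",cv2.resize(f["color"][80:320,100:420,::-1],(800,600)))
E
```

```text
t 4.65 u,v,tipz mm [-96.   72.4  32.1] F [ 0.  -1.  -0.2] w 0.017
yaw of tool x -11.3 toolz [ 0.003  0.    -1.   ] q [ 0.47  0.5  -0.52  2.18  0.45  0.57 -0.58]
twist to align x||u (deg) [-0.  -0.2 -0.1]
```

View pics/s2.png

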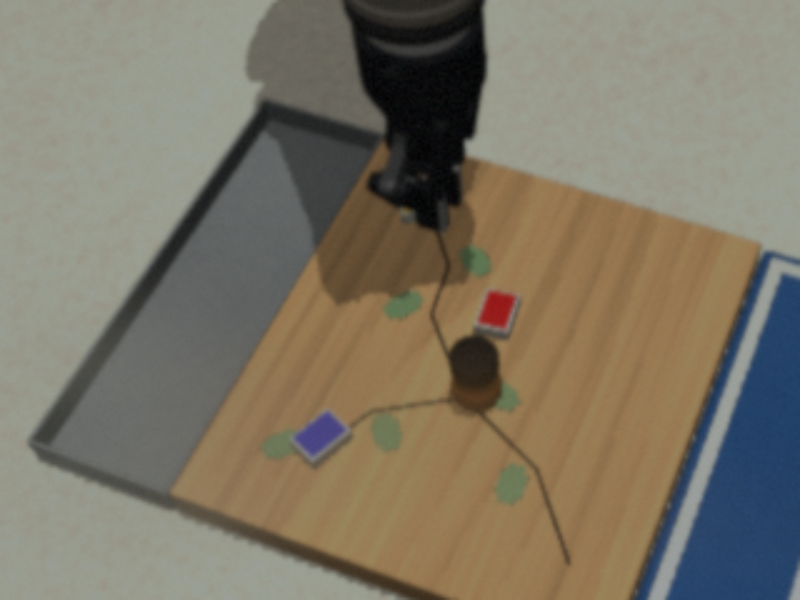

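The fingers have reached the yellow pan: a white edge shows in front of them at (405,213). Red, jar and blue haven't moved. I'll carry on over the edge.

{"op": "apply_moves", "data": {
  "dp": [
    [0, 0.05, 0.002],
    [0, 0.05, 0],
    [0, 0.05, 0],
    [0, 0.05, 0],
    [0, 0.05, 0],
    [0, 0.05, 0],
    [0, 0.05, 0],
    [0, 0.05, 0],
    [0, 0.05, 0],
    [0, 0.05, 0],
    [0, 0.05, 0],
    [0, 0, 0],
    [0, 0, 0]
  ],
  "twist": [
    [0, 0, 0],
    [0, 0, 0],
    [0, 0, 0],
    [0, 0, 0],
    [0, 0, 0],
    [0, 0, 0],
    [0, 0, 0],
    [0, 0, 0],
    [0, 0, 0],
    [0, 0, 0],
    [0, 0, 0],
    [0, 0, 0],
    [0, 0, 0]
  ],
  "jaw": [205, 205, 205, 205, 205, 205, 205, 205, 205, 205, 205, 205, 205]
}}

```text
clock: 6.0
tcp_pos: [0.4396, -0.1523, 0.2047]
orientation: [3.126, -0.312, 0.004]
contact_force: [-0.1, 0.2, 0.2]
grip_width: 0.0166
```

```bash
python3 st.py
python3 - <<'E'
from bench import r
import cv2
f=r.grab_frame("scene"); cv2.imwrite("pics/s3.png",cv2.resize(f["color"][80:320,100:420,::-1],(800,600)))
f=r.grab_frame("top"); cv2.imwrite("pics/t3.png",f["color"][...,::-1])
E
```

```text
t 6.0 u,v,tipz mm [-96.3 146.   31.7] F [-0.1  0.2  0.2] w 0.0166
yaw of tool x -11.4 toolz [ 0.002 -0.001 -1.   ] q [ 0.62  0.5  -0.51  2.17  0.45  0.57 -0.42]
twist to align x||u (deg) [ 0.  -0.1 -0.2]
```

View pics/s3.png

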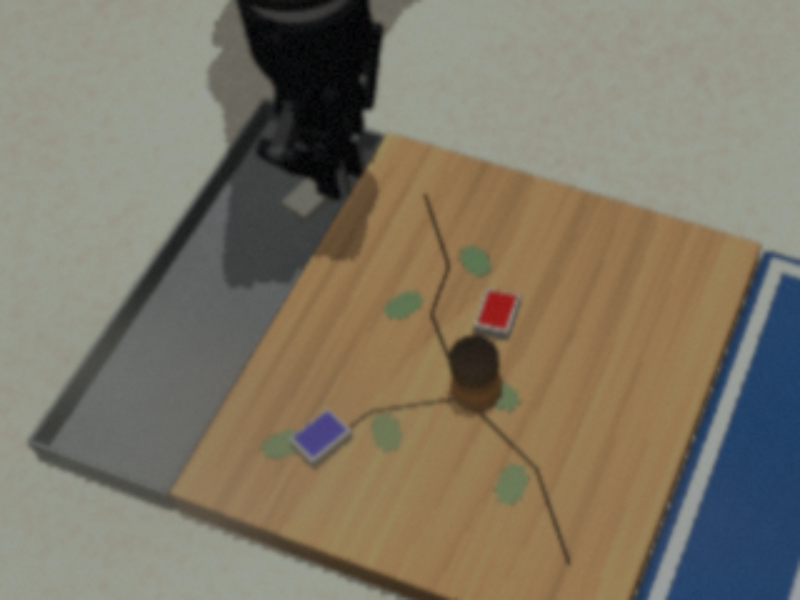

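View pics/t3.png

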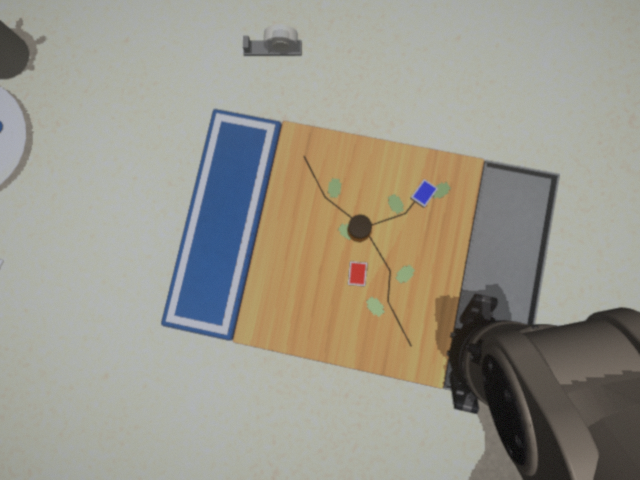

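Yellow has dropped into the tray: its white underside shows at crop (300,198), clear of the fingers. Before working near the jar, I'll use the depth maps to check how wide the gripper is at jar height.

Run:
```python
from bench import r
import cv2,numpy as np
c=np.array([.5623,-.0277]); a=np.radians(-11.17)
ex=np.array([np.cos(a),np.sin(a)]); s=np.array([np.sin(a),-np.cos(a)])
for n in("scene","top"):
    f=r.grab_frame(n); z=f["z_map"]; v,u=np.nonzero(z>0)
    p=cv2.undistortPoints(np.c_[u,v].astype(float).reshape(-1,1,2),f["intrinsics"],f["dist_coeffs"]).reshape(-1,2)
    X=(np.c_[p,np.ones(len(p))]*z[v,u][:,None]-f["t"])@f["R"]
    U=(X[:,:2]-c)@ex*1000+96; V=(X[:,:2]-c)@s*1000-146; Z=X[:,2]*1000
    k=(abs(U)<110)&(abs(V)<110)
    for lo in range(40,240,20):
        q=k&(Z>=lo)&(Z<lo+20)
        if q.sum()>3: print(n,lo,q.sum(),"u",U[q].min().round(),U[q].max().round(),"v",V[q].min().round(),V[q].max().round())
```

```text
scene 40 157 u -22.0 22.0 v -12.0 7.0
scene 60 135 u -34.0 39.0 v -14.0 8.0
scene 80 308 u -50.0 50.0 v -18.0 13.0
scene 100 328 u -59.0 63.0 v -19.0 12.0
scene 120 499 u -62.0 65.0 v -21.0 12.0
scene 140 189 u 6.0 43.0 v -36.0 11.0
scene 160 482 u -19.0 39.0 v -39.0 25.0
scene 180 570 u -20.0 39.0 v -39.0 28.0
scene 200 490 u -23.0 38.0 v -39.0 31.0
scene 220 699 u -24.0 40.0 v -40.0 35.0
top 40 35 u -15.0 21.0 v -13.0 -8.0
top 60 26 u -38.0 37.0 v -15.0 -7.0
top 80 223 u -50.0 49.0 v -18.0 2.0
top 100 260 u -60.0 58.0 v -19.0 11.0
top 120 904 u -64.0 63.0 v -15.0 12.0
top 140 92 u -42.0 41.0 v -13.0 7.0
top 160 259 u -34.0 36.0 v -39.0 -6.0
top 180 331 u -32.0 35.0 v -39.0 -11.0
top 200 186 u -29.0 33.0 v -39.0 -16.0
top 220 498 u -37.0 39.0 v -41.0 6.0
```

{"op": "apply_moves", "data": {
  "dp": [
    [0, 0, -0.2],
    [0, 0, -0.3],
    [0, 0, -0.3],
    [0.3, -0.2, 0],
    [0.3, -0.2, 0],
    [0.3, -0.2, 0],
    [0.3, -0.2, 0],
    [0.3, -0.2, 0],
    [0, 0, 0],
    [0, 0, 0]
  ],
  "twist": [
    [0, 0, 0],
    [0, 0, 0],
    [0, 0, 0],
    [0, 0, 0],
    [0, 0, 0],
    [0, 0, 0],
    [0, 0, 0],
    [0, 0, 0],
    [0, 0, 0],
    [0, 0, 0]
  ],
  "jaw": [205, 205, 205, 205, 205, 205, 205, 205, 205, 205]
}}

```text
clock: 7.2
tcp_pos: [0.6453, -0.0655, 0.3036]
orientation: [3.125, -0.313, 0.0]
contact_force: [0.1, -0.7, 0.1]
grip_width: 0.0169
```

```bash
python3 st.py
```

```text
t 7.2 u,v,tipz mm [ 88.7  21.  130.6] F [ 0.1 -0.7  0.1] w 0.0169
yaw of tool x -11.5 toolz [ 0.    -0.001 -1.   ] q [ 0.41  0.6  -0.58  1.68  0.38  0.97 -0.5 ]
twist to align x||u (deg) [ 0.  -0.  -0.3]
```

{"op": "apply_moves", "data": {
  "dp": [
    [0.03, 0, 0.2],
    [0, 0, 0.2],
    [0, 0, 0.2],
    [0, 0, 0.1],
    [0, 0, 0.05],
    [0, 0, 0]
  ],
  "twist": [
    [0, 0, -0.002],
    [0, 0, 0],
    [0, 0, 0],
    [0, 0, 0],
    [0, 0, 0],
    [0, 0, 0]
  ],
  "jaw": [205, 205, 205, 205, 205, 205]
}}

```text
clock: 7.8
tcp_pos: [0.6458, -0.0682, 0.2119]
orientation: [3.123, -0.308, -0.0]
contact_force: [0.2, -0.4, -0.4]
grip_width: 0.0164
```

```bash
python3 st.py
python3 - <<'E'
from bench import r
import cv2
f=r.grab_frame("scene"); cv2.imwrite("pics/s4.png",cv2.resize(f["color"][80:320,100:420,::-1],(800,600)))
E
```

```text
t 7.8 u,v,tipz mm [89.8 23.5 38.9] F [ 0.2 -0.4 -0.4] w 0.0164
yaw of tool x -11.3 toolz [-0.001 -0.003 -1.   ] q [ 0.38  0.72 -0.52  1.72  0.46  0.83 -0.56]
twist to align x||u (deg) [ 0.2 -0.  -0.1]
```

View pics/s4.png

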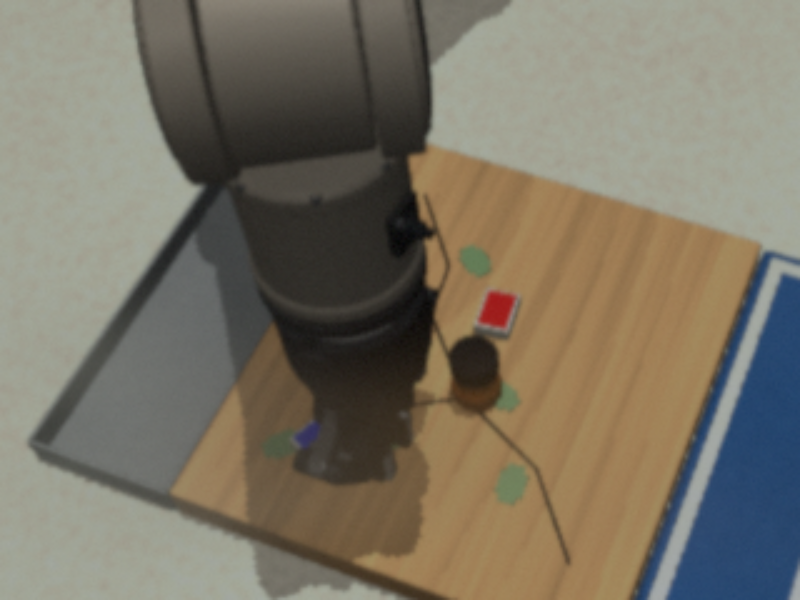

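The fingers are behind the blue pan, which shows at crop (305,433), and the jar at (475,370) hasn't moved.

{"op": "apply_moves", "data": {
  "dp": [
    [0.01, 0, 0.04],
    [0, 0, 0.017],
    [0, 0, 0]
  ],
  "twist": [
    [0.002, 0, 0],
    [0, 0, 0],
    [0, 0, 0]
  ],
  "jaw": [205, 205, 205]
}}

```text
clock: 8.15
tcp_pos: [0.6484, -0.0685, 0.208]
orientation: [-3.125, 0.309, -0.009]
contact_force: [-0.3, 0.0, 0.7]
grip_width: 0.0165
```

```bash
python3 st.py
```

```text
t 8.15 u,v,tipz mm [92.4 23.4 35. ] F [-0.3  0.   0.7] w 0.0165
yaw of tool x -11.3 toolz [ 0.006  0.001 -1.   ] q [ 0.38  0.72 -0.52  1.72  0.47  0.82 -0.56]
twist to align x||u (deg) [-0.1 -0.3 -0.1]
```

{"op": "apply_moves", "data": {
  "dp": [
    [-0.01, 0, 0.03],
    [0, 0.05, 0.003],
    [0, 0.05, 0],
    [0, 0.05, 0],
    [0, 0.05, 0],
    [0, 0.05, 0],
    [0, 0.05, 0],
    [0, 0.05, 0]
  ],
  "twist": [
    [0, -0.003, 0],
    [0, 0, 0],
    [0, 0, 0],
    [0, 0, 0],
    [0, 0, 0],
    [0, 0, 0],
    [0, 0, 0],
    [0, 0, 0]
  ],
  "jaw": [205, 205, 205, 205, 205, 205, 205, 205]
}}

```text
clock: 8.95
tcp_pos: [0.6387, -0.1129, 0.2046]
orientation: [-3.124, 0.309, -0.001]
contact_force: [0.8, 0.4, 0.6]
grip_width: 0.0166
```

```bash
python3 st.py
python3 - <<'E'
from bench import r
import cv2
f=r.grab_frame("scene"); cv2.imwrite("pics/s5.png",cv2.resize(f["color"][80:320,100:420,::-1],(800,600)))
E
```

```text
t 8.95 u,v,tipz mm [91.4 68.8 31.6] F [0.8 0.4 0.6] w 0.0166
yaw of tool x -11.3 toolz [ 0.001  0.002 -1.   ] q [ 0.45  0.72 -0.52  1.73  0.47  0.81 -0.49]
twist to align x||u (deg) [-0.1 -0.  -0.1]
```

View pics/s5.png

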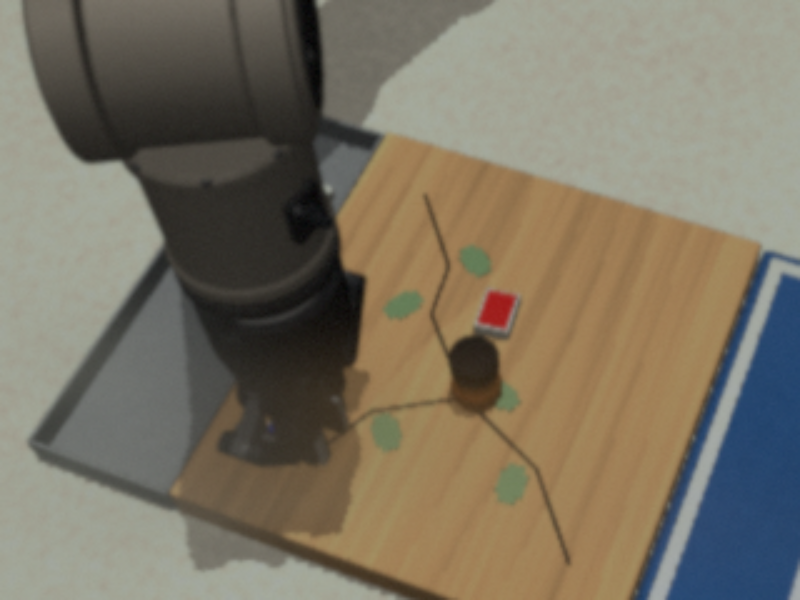

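Blue is no longer at its start and is being pushed ahead of the fingers. Red and the jar haven't moved. I'll continue over the edge.

{"op": "apply_moves", "data": {
  "dp": [
    [0, 0.05, 0],
    [0, 0.05, 0],
    [0, 0.05, 0],
    [0, 0.05, 0],
    [0, 0.05, 0],
    [0, 0.05, 0],
    [0, 0.05, 0],
    [0, 0.05, 0],
    [0, 0.05, 0],
    [0, 0.05, 0],
    [0, 0.05, 0],
    [0, 0.03, 0],
    [0, 0, 0],
    [0, 0, -0.1],
    [0, 0, -0.3],
    [0, 0, -0.3],
    [0, 0, -0.1]
  ],
  "twist": [
    [0, 0, 0],
    [0, 0, 0],
    [0, 0, 0],
    [0, 0, 0],
    [0, 0, 0],
    [0, 0, 0],
    [0, 0, 0],
    [0, 0, 0],
    [0, 0, 0],
    [0, 0, 0],
    [0, 0, 0],
    [0, 0, 0],
    [0, 0, 0],
    [0, 0, 0],
    [0, 0, 0],
    [0, 0, 0],
    [0, 0, 0]
  ],
  "jaw": [205, 205, 205, 205, 205, 205, 205, 205, 205, 205, 205, 205, 205, 205, 205, 205, 205]
}}

```text
clock: 10.7
tcp_pos: [0.6228, -0.1881, 0.3029]
orientation: [-3.123, 0.309, 0.008]
contact_force: [0.9, 0.5, -0.2]
grip_width: 0.017
```

```bash
python3 st.py
python3 - <<'E'
from bench import r
import cv2
f=r.grab_frame("scene"); cv2.imwrite("pics/s6.png",cv2.resize(f["color"][80:320,100:420,::-1],(800,600)))
f=r.grab_frame("top"); cv2.imwrite("pics/t6.png",f["color"][...,::-1])
E
```

```text
t 10.7 u,v,tipz mm [ 90.4 145.6 129.9] F [ 0.9  0.5 -0.2] w 0.017
yaw of tool x -11.3 toolz [-0.005  0.004 -1.   ] q [ 0.61  0.61 -0.58  1.67  0.38  0.98 -0.3 ]
twist to align x||u (deg) [-0.1  0.3 -0.1]
```

View pics/s6.png

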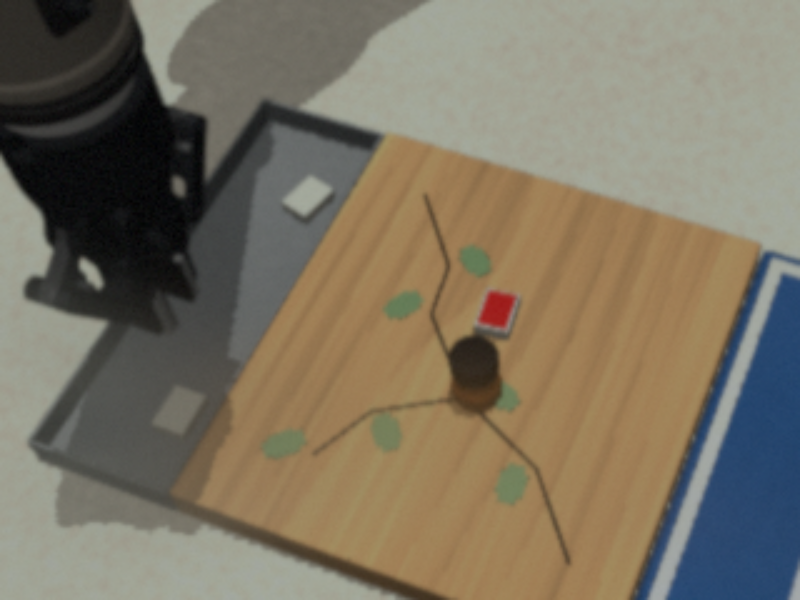

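View pics/t6.png

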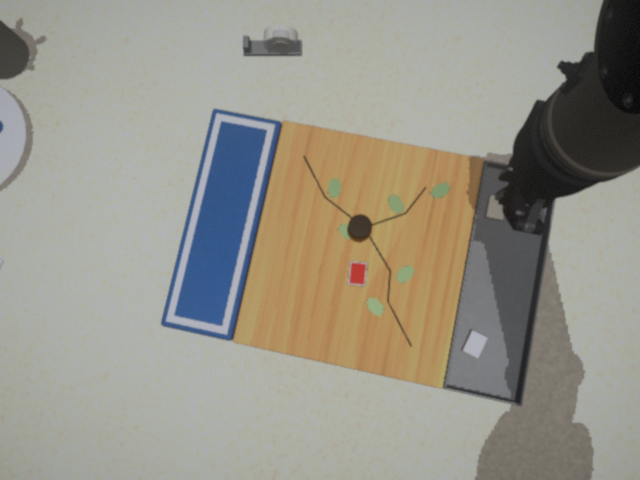

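Both yellow and blue lie flat, upside down, in the tray at crop (307,198) and (178,410). Red is at top (358,274) and hasn't moved. For red I'll turn the gripper 90° so its narrow side faces the jar.

{"op": "apply_moves", "data": {
  "dp": [
    [0, 0, 0],
    [0, 0, 0],
    [0, 0, 0],
    [0, 0, 0],
    [0, 0, 0],
    [0, 0, 0],
    [0, 0, 0],
    [0, 0, 0],
    [0, 0, 0],
    [0, 0, 0],
    [0, 0, 0],
    [0, 0, 0],
    [0, 0, 0]
  ],
  "twist": [
    [0, 0, 0.063],
    [0, 0, 0.063],
    [0, 0, 0.063],
    [0, 0, 0.063],
    [0, 0, 0.063],
    [0, 0, 0.063],
    [0, 0, 0.063],
    [0, 0, 0.063],
    [0, 0, 0.063],
    [0, 0, 0.063],
    [0, 0, 0.063],
    [0, 0, 0.06],
    [0, 0, 0]
  ],
  "jaw": [255, 255, 255, 255, 255, 255, 255, 255, 255, 255, 255, 255, 255]
}}

```text
clock: 12.1
tcp_pos: [0.6144, -0.1855, 0.2801]
orientation: [1.894, -2.476, -0.046]
contact_force: [-0.0, 0.1, -0.5]
grip_width: 0.0002
```

```bash
sed -i 's/^T=.*/T=np.c_[np.r_[s,0],np.r_[-ex,0],[0,0,-1]]/; s/align x||u/align x||v/' st.py; python3 st.py
python3 - <<'E'
from h import *
c=np.array([.5623,-.0277]); a=np.radians(-11.17)
ex=np.array([np.cos(a),np.sin(a)]); s=np.array([np.sin(a),-np.cos(a)])
f=dict(np.load("top0.npz"))
I=f["color"].astype(int); m=((I[...,0]>110)&(I[...,1]<70)&(I[...,2]<70)).astype(np.uint8)
for x in cv2.findContours(m,0,1)[0]:
    if cv2.contourArea(x)>60:
        q=cv2.minAreaRect(x); w=cast(f,cv2.boxPoints(q),.038)[:,:2]-c
        print("red u,v",(w.mean(0)@ex*1000).round(1),(w.mean(0)@s*1000).round(1),np.c_[w@ex,w@s].round(3).tolist())
E
```

```text
t 12.1 u,v,tipz mm [ 81.7 144.7 107.1] F [-0.   0.1 -0.5] w 0.0002
yaw of tool x -105.2 toolz [-0.037  0.009 -0.999] q [ 0.33  0.57 -0.19  1.72  0.13  0.9  -1.74]
twist to align x||v (deg) [ 2.2  0.  -4. ]
red u,v -32.5 3.2 [[-0.045, -0.003], [-0.022, -0.006], [-0.02, 0.01], [-0.043, 0.012]]
```

{"op": "apply_moves", "data": {
  "dp": [
    [0, 0, -0.2],
    [0, 0, 0],
    [0, 0, 0]
  ],
  "twist": [
    [0.018, 0, -0.033],
    [0, 0, 0],
    [0, 0, 0]
  ],
  "jaw": [255, 255, 255]
}}

```text
clock: 12.4
tcp_pos: [0.614, -0.185, 0.3005]
orientation: [2.005, -2.413, -0.007]
contact_force: [-1.0, 0.6, -0.9]
grip_width: 0.0001
```

```bash
python3 st.py
```

```text
t 12.4 u,v,tipz mm [ 81.2 144.3 127.5] F [-1.   0.6 -0.9] w 0.0001
yaw of tool x -100.5 toolz [-0.006  0.001 -1.   ] q [ 0.35  0.54 -0.21  1.72  0.14  0.91 -1.67]
twist to align x||v (deg) [ 0.4 -0.   0.6]
```

{"op": "apply_moves", "data": {
  "dp": [
    [-0.32, 0.19, -0.02],
    [-0.32, 0.19, 0],
    [-0.32, 0.19, 0],
    [-0.32, 0.19, 0],
    [-0.32, 0.19, 0],
    [0, 0, 0]
  ],
  "twist": [
    [0.003, 0, 0.005],
    [0, 0, 0],
    [0, 0, 0],
    [0, 0, 0],
    [0, 0, 0],
    [0, 0, 0]
  ],
  "jaw": [255, 255, 255, 255, 255, 255]
}}

```text
clock: 13.0
tcp_pos: [0.5346, 0.0297, 0.2972]
orientation: [1.993, -2.42, -0.006]
contact_force: [0.2, -0.3, -0.1]
grip_width: 0.0002
```

```bash
python3 st.py
```

```text
t 13.0 u,v,tipz mm [-38.3 -50.9 124.2] F [ 0.2 -0.3 -0.1] w 0.0002
yaw of tool x -101.0 toolz [-0.008 -0.002 -1.   ] q [ 0.05  0.4  -0.27  1.97  0.15  0.8  -2.07]
twist to align x||v (deg) [ 0.4 -0.2  0.1]
```

{"op": "apply_moves", "data": {
  "dp": [
    [0, -0.045, 0.2],
    [0, 0, 0.2],
    [0, 0, 0.2],
    [0, 0, 0.08],
    [0, 0, 0.02],
    [0, 0, 0]
  ],
  "twist": [
    [0.003, -0.001, 0],
    [0, 0, 0],
    [0, 0, 0],
    [0, 0, 0],
    [0, 0, 0],
    [0, 0, 0]
  ],
  "jaw": [255, 255, 255, 255, 255, 255]
}}

```text
clock: 13.6
tcp_pos: [0.5391, 0.0294, 0.2084]
orientation: [2.006, -2.412, -0.003]
contact_force: [-0.4, -0.7, 0.5]
grip_width: 0.0001
```

```bash
python3 st.py
python3 - <<'E'
from bench import r
import cv2
f=r.grab_frame("scene"); cv2.imwrite("pics/s7.png",cv2.resize(f["color"][80:320,100:420,::-1],(800,600)))
E
```

```text
t 13.6 u,v,tipz mm [-33.8 -51.5  35.4] F [-0.4 -0.7  0.5] w 0.0001
yaw of tool x -100.5 toolz [-0.004 -0.001 -1.   ] q [ 0.02  0.54 -0.24  2.01  0.21  0.62 -2.11]
twist to align x||v (deg) [ 0.2 -0.1  0.7]
```

View pics/s7.png

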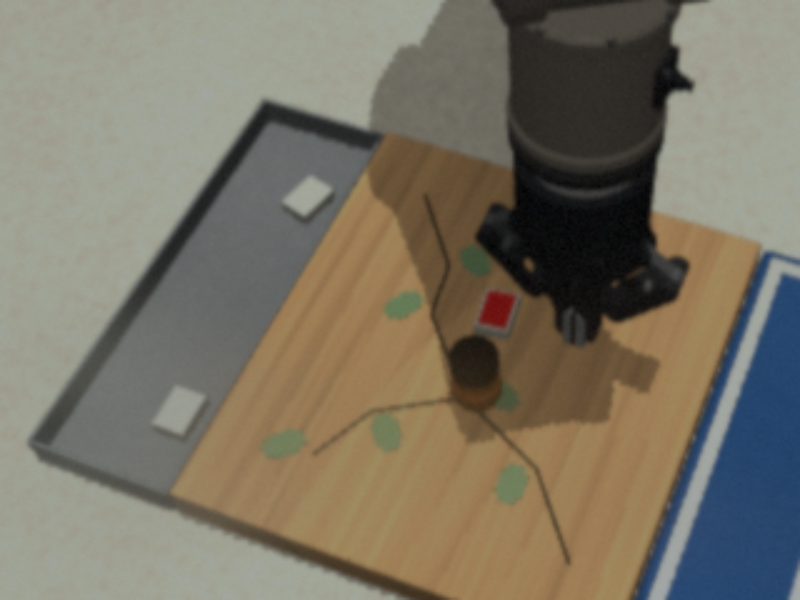

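The shut fingers are at crop (578,325), behind red at (497,311), in line with it and clear of the jar. Lowering and pushing.

{"op": "apply_moves", "data": {
  "dp": [
    [0, 0, 0.03],
    [0.05, 0, 0.004],
    [0.05, 0, 0],
    [0.05, 0, 0],
    [0.05, 0, 0],
    [0.05, 0, 0],
    [0.05, 0, 0],
    [0.05, 0, 0],
    [0.05, 0, 0],
    [0.05, 0, 0]
  ],
  "twist": [
    [0.001, 0, 0.006],
    [0, 0, 0],
    [0, 0, 0],
    [0, 0, 0],
    [0, 0, 0],
    [0, 0, 0],
    [0, 0, 0],
    [0, 0, 0],
    [0, 0, 0],
    [0, 0, 0]
  ],
  "jaw": [255, 255, 255, 255, 255, 255, 255, 255, 255, 255]
}}

```text
clock: 14.65
tcp_pos: [0.529, -0.0286, 0.2078]
orientation: [-1.989, 2.428, -0.007]
contact_force: [0.2, 0.6, 0.1]
grip_width: -0.0003
```

```bash
python3 st.py
python3 - <<'E'
from bench import r
import cv2
f=r.grab_frame("scene"); cv2.imwrite("pics/s8.png",cv2.resize(f["color"][80:320,100:420,::-1],(800,600)))
E
```

```text
t 14.65 u,v,tipz mm [-32.4   7.4  34.8] F [0.2 0.6 0.1] w -0.0003
yaw of tool x -101.3 toolz [ 0.005 -0.002 -1.   ] q [ 0.12  0.53 -0.23  2.04  0.21  0.6  -2.02]
twist to align x||v (deg) [-0.3 -0.  -0.2]
```

View pics/s8.png

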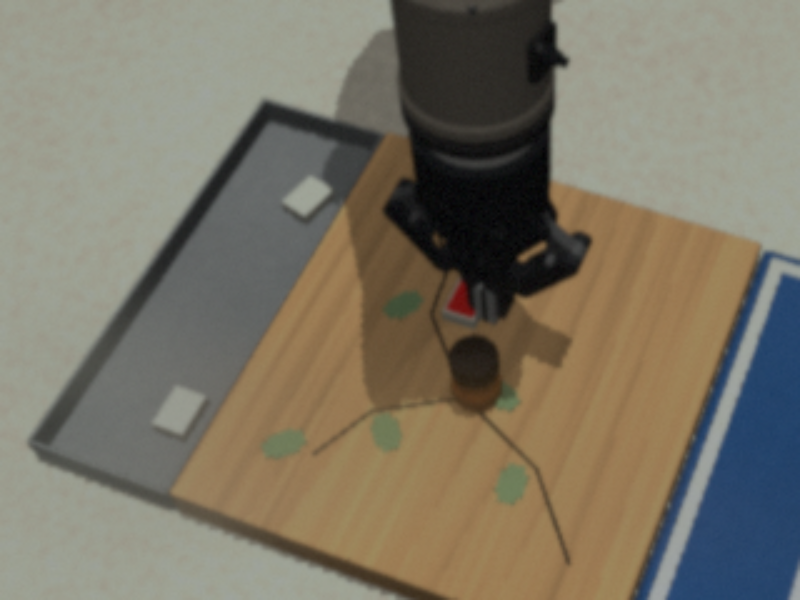

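Red, at (460,303), is moving squarely ahead of the fingers. The jar hasn't moved.

{"op": "apply_moves", "data": {
  "dp": [
    [0.05, 0, 0.015],
    [0.05, 0, 0.01],
    [0.05, 0, 0],
    [0.05, 0, 0],
    [0.05, 0, 0],
    [0.05, 0, 0],
    [0.05, 0, 0],
    [0.05, 0, 0],
    [0.05, 0, 0],
    [0.05, 0, 0],
    [0.05, 0, 0]
  ],
  "twist": [
    [-0.002, 0, -0.001],
    [0, 0, 0],
    [0, 0, 0],
    [0, 0, 0],
    [0, 0, 0],
    [0, 0, 0],
    [0, 0, 0],
    [0, 0, 0],
    [0, 0, 0],
    [0, 0, 0],
    [0, 0, 0]
  ],
  "jaw": [255, 255, 255, 255, 255, 255, 255, 255, 255, 255, 255]
}}

```text
clock: 15.8
tcp_pos: [0.5157, -0.0985, 0.205]
orientation: [-1.993, 2.426, -0.002]
contact_force: [-0.8, 1.1, 1.9]
grip_width: 0.0
```

```bash
python3 st.py
python3 - <<'E'
from bench import r
import cv2
f=r.grab_frame("scene"); cv2.imwrite("pics/s9.png",cv2.resize(f["color"][80:320,100:420,::-1],(800,600)))
E
```

```text
t 15.8 u,v,tipz mm [-32.   78.5  32. ] F [-0.8  1.1  1.9] w 0.0
yaw of tool x -101.2 toolz [ 0.002  0.    -1.   ] q [ 0.26  0.53 -0.23  2.05  0.21  0.59 -1.89]
twist to align x||v (deg) [-0.1  0.  -0. ]
```

View pics/s9.png

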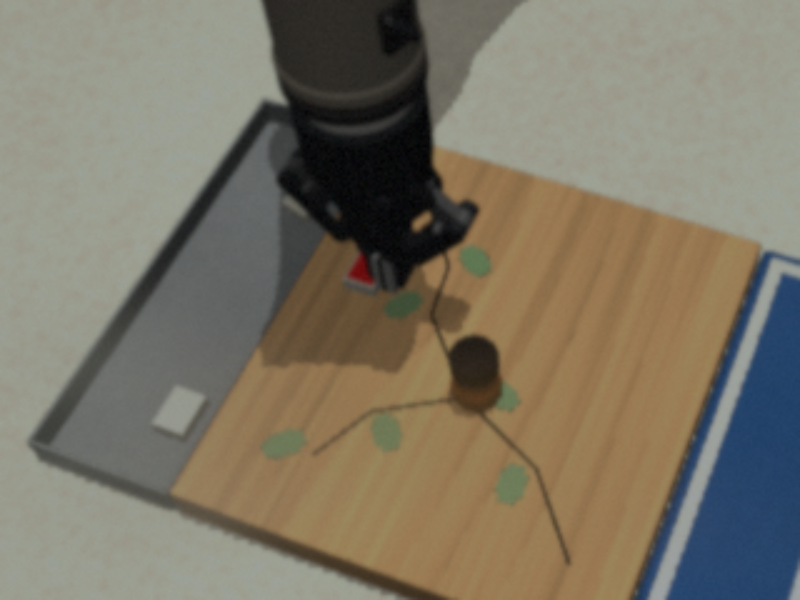

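Red is still square to the fingers, at (362,272). This is the last stretch, followed by the lift.

{"op": "apply_moves", "data": {
  "dp": [
    [0.05, 0, 0],
    [0.05, 0, 0],
    [0.05, 0, 0],
    [0.05, 0, 0],
    [0.05, 0, 0],
    [0.05, 0, 0],
    [0.05, 0, 0],
    [0.05, 0, 0],
    [0.05, 0, 0],
    [0.05, 0, 0],
    [0.04, 0, 0],
    [0, 0, 0],
    [0, 0, 0],
    [0, 0, -0.1],
    [0, 0, -0.3],
    [0, 0, -0.3],
    [0, 0, -0.3],
    [0, 0, -0.1],
    [0, 0, 0]
  ],
  "twist": [
    [0, 0, 0],
    [0, 0, 0],
    [0, 0, 0],
    [0, 0, 0],
    [0, 0, 0],
    [0, 0, 0],
    [0, 0, 0],
    [0, 0, 0],
    [0, 0, 0],
    [0, 0, 0],
    [0, 0, 0],
    [0, 0, 0],
    [0, 0, 0],
    [0, 0, 0],
    [0, 0, 0],
    [0, 0, 0],
    [0, 0, 0],
    [0, 0, 0],
    [0, 0, 0]
  ],
  "jaw": [255, 255, 255, 255, 255, 255, 255, 255, 255, 255, 255, 255, 255, 255, 255, 255, 255, 255, 255]
}}

```text
clock: 17.75
tcp_pos: [0.5007, -0.1679, 0.344]
orientation: [1.995, -2.426, -0.001]
contact_force: [0.4, -0.9, -0.6]
grip_width: 0.0001
```

```bash
python3 st.py
python3 - <<'E'
from bench import r
import cv2,numpy as np
f=r.grab_frame("scene"); cv2.imwrite("pics/s10.png",cv2.resize(f["color"][80:320,100:420,::-1],(800,600))); np.savez("scene9.npz",**f)
f=r.grab_frame("top"); cv2.imwrite("pics/t10.png",f["color"][...,::-1]); np.savez("top9.npz",**f)
E
```

```text
t 17.75 u,v,tipz mm [-33.2 149.5 171. ] F [ 0.4 -0.9 -0.6] w 0.0001
yaw of tool x -101.1 toolz [-0.001 -0.    -1.   ] q [ 0.44  0.32 -0.29  1.95  0.12  0.88 -1.67]
twist to align x||v (deg) [ 0.1 -0.   0. ]
```

View pics/s10.png

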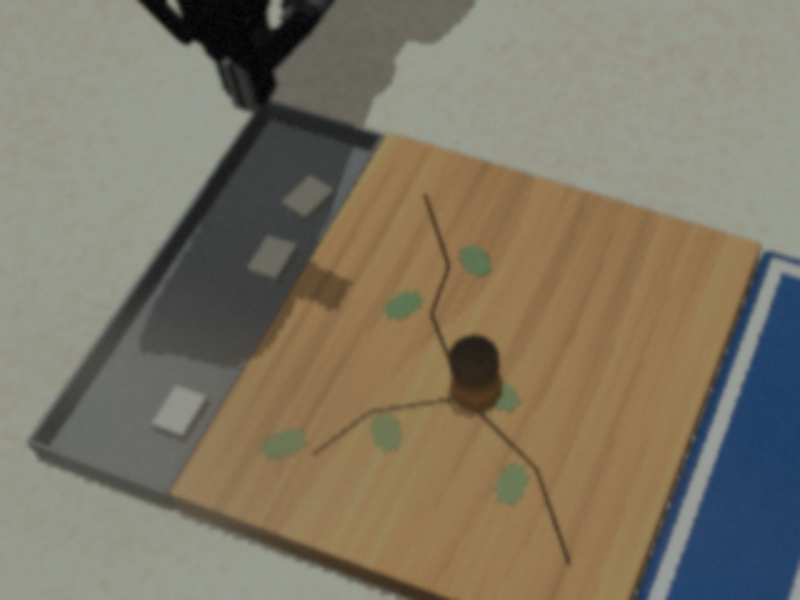

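View pics/t10.png

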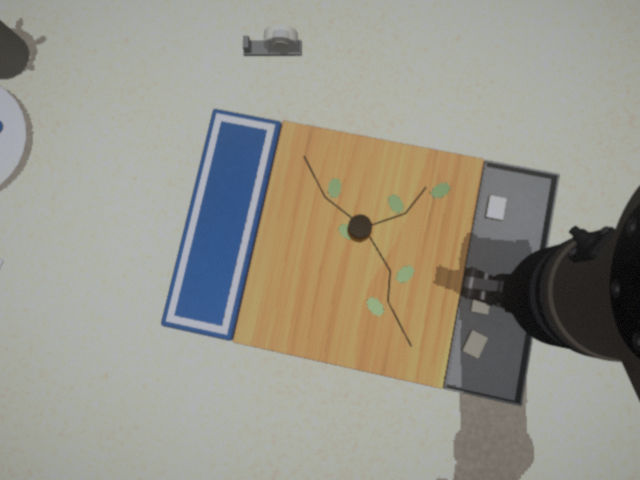

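All three pans lie flat in the tray at crop (307,197), (271,257) and (180,412). The jar at top (360,228) and the tin look unchanged. I'll check this in numbers, then hand in.

Run:
```python
from h import *
c=np.array([.5623,-.0277]); a=np.radians(-11.17)
ex=np.array([np.cos(a),np.sin(a)]); s=np.array([np.sin(a),-np.cos(a)])
f=dict(np.load("scene9.npz"))
for x,y in((307,197),(271,257),(180,412)):
    px=np.array([100+x*.4,80+y*.4]); z=np.median(f["z_map"][int(px[1])-1:int(px[1])+2,int(px[0])-1:int(px[0])+2])
    w=cast(f,[px],.013)[0]; 
    n=cv2.undistortPoints(px.reshape(1,1,2),f["intrinsics"],f["dist_coeffs"]).ravel()
    W=f["R"].T@(np.r_[n,1]*z-f["t"])
    print("pan tray u,v",((w[:2]-c)@ex*1000).round(),((w[:2]-c)@s*1000-192).round(),"top z by depth",W[2].round(4))
for k in("0","9"):
    g=dict(np.load("top"+k+".npz")); I=g["color"]; m=(I.max(2)<75).astype(np.uint8); m[:,:330]=0;m[:,390:]=0
    x=max(cv2.findContours(m,0,1)[0],key=cv2.contourArea); print("jar px",cv2.minEnclosingCircle(x)[0])
    h=cv2.cvtColor(I,cv2.COLOR_RGB2HSV); m=cv2.inRange(h,np.array((100,120,60)),np.array((114,255,255))); M=cv2.moments(m[:,:300]); print("tin px",M["m10"]/M["m00"],M["m01"]/M["m00"])
from bench import r
print(r.get_obs()["clock"]); print(r.hand_in())
```

```text
pan tray u,v -87.0 -20.0 top z by depth 0.0126
pan tray u,v -31.0 -21.0 top z by depth 0.0121
pan tray u,v 98.0 -25.0 top z by depth 0.0115
jar px (359.5, 227.0)
tin px 221.3037998495109 224.9729119638826
jar px (359.2480773925781, 226.9198455810547)
tin px 221.26385746606334 225.05571266968326
17.85
the job is handed in; nothing more can be done
None
```

All three pans are in the grey tray. I swept them over the panel's edge one at a time with the fingertips, yellow first, then blue, then red, and handed the job in at 17.85 s. No verdict was reported.

For red, the fingers were shut and the gripper turned 90° so that its narrow side passed the jar.

**Pans:** They lie flat, upside down after tipping over the edge, at about (-87, -20), (-31, -21) and (98, -25) mm from the tray's centre. The second number is distance away from the panel. Depth puts their upper faces at about 12 mm, well under the 26 mm limit.

**Jar and tin:** Neither moved more than 0.3 px in the top view between start and finish.

**Arm:** It ended clear, with the fingertips about 170 mm above the table and only sensor noise (about 1 N) on the force reading.

No check failed or disagreed at the end. The only mismatches came at the start. My first colour mask missed the red pan in the top view, and a second one later agreed with the scene view. The two views also put the panel's centre about 5 mm apart, and I used the top view, whose panel outline came closest to the stated size.

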